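# Shut the brush box: break its folding lid stay, lower the lid, press down the hook lever

## Task

The washed brushes are in the green brush box: shut it up for the night. Break the folding stay that props the lid by pushing its black knob back and down through the locked knee, then bring the lid gently all the way down, and last press the red lever down until it clicks and holds the lid shut. Do not slam or force anything, and leave the jar and the sanding block in front of the box where they are.

Things in the scene. Friction and masses are not known exactly. Their poses are not given: they have to be found in the camera images.
- brush_box: Fixed green sheet-steel box, open on top, 180 mm deep (its x), 250 mm wide (its y), rim 105 mm high, walls 4 mm; two brushes lie low inside. Origin: centre of its underside, on the table. Its +x axis points from the front (the side with the red lever) to the back (hinge side), +y to the side where the stay is, +z up.
- lid_hinge (a point): Middle of the lid's hinge axis at the top of the box's back wall, box frame (92, 0, 108) mm. The axis is parallel to the box's y. The lid closes by turning its upper edge towards the box's front (-x) and down; shut, its top face lies 5 mm above this point.
- lid_edge (a point): Point on the lid's outer face (top when shut), 170 mm from the hinge axis, 85 mm to the box's -y side of the middle: press here, clear of the lever. Lid 188 mm long from hinge to front edge, 260 mm wide, 4 mm thick, 13 mm skirt. Axes: z = outward normal, -x from hinge to front edge. Open, it leans over the box, so a vertical gripper cannot reach the stay's knee.
- knee_knob (a point): Centre of the black thumb knob on the stay's knee: a cylinder 16 mm in diameter, 26 mm long along the box's y. Locked, it is at (7, 94, 142) mm in the box frame. It breaks back and down, along (0.9, 0, -0.44) in the box frame, on a 73 mm radius about the lower pivot at (-20, 112, 74) mm. The knee is stiff: about 10 N break it, and lid and stay then stay where they are left.
- lever_pad (a point): Point on top of the red lever (32 mm wide, 82 mm long, 3 mm thick), 48 mm from its pivot in the middle of the lid's front edge. Sprung 43 degrees up from the plane of the lid. Lid shut: its pivot is 104 mm in front of the box's origin at height 116 mm; pressed home it lies level, top 121 mm high. A hook under it swings under a keeper on the box's front, which only works with the lid fully down.
- lid (a joint): Opening angle of the lid in rad: 0 = shut, 1.19 = propped open at the start (68 degrees). While the stay is locked it cannot be lowered. Pressing it down near its front edge takes about 10 N at first and less further down.
- stay_knee (a joint): Fold of the stay's knee in rad: -0.14 = locked past straight against its stop (start), 0 = straight, positive = broken, 2.78 when the lid is shut.
- lever (a joint): Angle of the red lever in rad: 0 = sprung up (start), 0.75 = fully down. Needs about 0.3 N m at first (6 N at 50 mm from its pivot), then less; past about 0.52 the detent drops in and pulls it down and holds it.
- nail_jar: Glass jar with a black lid, on the table in front of the box, 62 mm in diameter, 80 mm high, origin under its centre. Leave it.
- sanding_block: Wooden sanding block on the table in front of the box, 97 x 125 x 36 mm, origin under its centre. Leave it.

How it is judged:
On the way, in this order (a step that is already met when the one before it is completed fails the run):
1. the stay is broken: its knee folded at least 0.3 rad past straight while the lid is still up (open more than 0.75 rad) (value of joint stay_knee above 0.3 rad and value of joint lid above 0.75 rad), for 0.1 s.
2. the lid is down (within 0.03 rad of shut) (value of joint lid below 0.03 rad), for 0.2 s.
3. the red lever is down past its detent (more than 0.66 of 0.75 rad) (value of joint lever above 0.66 rad), for 0.2 s.
At the end, for the whole second after the job is handed in: The lid is shut (within 0.03 rad), the stay folded away inside (knee past 2.5 rad), the red lever held down by its detent (past 0.66 rad), everything at rest (value of joint lid below 0.03 rad and value of joint lever above 0.66 rad and value of joint stay_knee above 2.5 rad and velocity of joint lid between -0.05 and 0.05 rad/s and velocity of joint lever between -0.1 and 0.1 rad/s); the robot touches nothing.
It fails at once if the lid is slammed (falls or is driven shut faster than 2.5 rad/s) (velocity of joint lid below -2.5 rad/s).
It fails at once if the box, its lid, stay or lever is forced with more than 60 N (contact force between any of the fingers, the arm and brush_box above 60 N).
It fails at once if the nail jar or the sanding block is moved by more than 30 mm (distance of any of nail_jar, sanding_block from where it was at the start of the episode above 0.03 m).
It also fails if it takes over 58 s, if anything falls off the work surface, if the arm or the gripper's body presses on something with over 40 N, if the wrist force passes 120 N, or if a joint passes its speed limit or range.

## Robot

A 7-joint arm with a two-finger parallel gripper is mounted at the origin on a cart in front of the work surface, level with it; the furniture and walls round the work are solid. World frame = base frame: x ahead of the robot, y to its left, z up, the work surface at z = 0. Lengths are in m, angles in rad, forces in N, time in s.
With the tool pointing down it reaches from about 0.375 to 0.925 m from the base axis. Payload 3.1 kg.
Tool frame: the origin (TCP) lies between the finger pads; the fingertips stand 8 mm ahead of it and the grasp point (between the pads) lies 11 mm behind it; z points along the fingers, x is the direction in which the jaws open and shut, and the axes are right-handed (so a half turn about z gives the same grasp; the last joint's range is limited). The gripper opens to 85 mm and grips with 20 to 120 N. Pads are 22 mm wide; open, the fingers measure 114 mm over their backs; the gripper's body (76 mm by 85 mm) begins 54 mm behind the grasp point. The pads swing forward as they close: fully open they stand 13 mm farther back than shut.
Start: joints at [1.02, 0.383, 0.044, 1.598, -0.018, 1.161, -0.05], TCP at [0.284, -0.584, 0.239] pointing down, gripper open.
Joint ranges: [-2.61, 2.61], [-0.41, 2.15], [-1.48, 1.57], [0, 2.5], [-1.57, 4.71], [0.05, 1.97], [-2.85, 2.85]. Speed limits (rad/s): [2.79, 2.79, 3.14, 3.14, 3.14, 3.14, 3.14].

## Interface

Orientations are given as a unit quaternion [w, x, y, z].
In Python, from workcell import * gives the robot as it stands.
- The arm moves only by the tool apply_moves, never from a script. Its argument "motion" is a list of rows, each a list of 7 numbers: the turn, a rotation vector about the tool's x, y, z in rad, then the shift along the tool's x, y, z in m, then the finger opening in m, from 0 to 0.0854. In form: [[wx, wy, wz, x, y, z, claw], ...]. A call has 1 to 10 rows; each row shifts and turns the commanded pose from where the row before left it, along the tool's axes as they then stand; what a row does not reach is not made up. A row lasts 1/10 s, in which the tool goes at most 50 mm and 8.59 degrees, less where a joint would pass 70% of its speed; a pose out of reach is approached as far as the arm can. A call is refused whole if a number of a shift passes 0.05 or a number of a turn 0.15, either way. A call with a gripper value outside its range is refused whole. The fingers move at their own pace and stop on an object; the grip force is fixed at half the most. Time passes only in rows, so rows that do not move let the fingers close. It gives the time, the measured TCP pose, the force and the opening at its end, in the units of the state.
- get_state(): the state, without advancing time (a new reading comes with each control period).
- grab_frame(name): name is "scene" or "side" or "wrist"; returns the picture (400x640x3 uint8, blue, green, red); there is no depth.
- camera_info(name): a dict with "mtx" (3x3 intrinsics, pixels), "k1" (the pictures are not rectified: a ray, as slopes to the right and down, at radius r is drawn at 1 + k1 r^2 times it, then the intrinsics apply), "origin" and "rotation" of the camera in the world. Camera axes: x right, y up, looking along -z (the intrinsics and any distortion apply to the point x, -y, -z); pixel columns grow to the right and rows downward; lengths in m; the calibration is good to about 2 mm. A picture is of the moment at which its call begins: read the wrist's pose just before it. camera_info takes no time and is no camera call; for the wrist camera it gives the pose at the moment of the call.
- hand_in(): hands the job in, once; it reports no verdict.
The state is a dict: "clock": time; "q": joint angles; "qvel": joint speeds; "effort": joint torques, N m; "ee_pos": TCP position; "tcp_rot": TCP orientation; "contact_force": force on the tool from outside, world axes, zero at the start; "moment": the same for the moment, N m; "gripper_width": finger opening in m.
Only numpy, scipy, OpenCV 4.12 (cv2) and the standard library are available. Lean on these libraries where they do the work, as an engineer would, in place of code of your own. Each camera call takes 0.05 s, during which the arm holds its last target.

## Working session

There is one attempt and no reset: what is moved stays moved. The work goes in short steps, Python scripts to look and compute and a tool call to move; the robot and the scene stay as the last step left them, time stands still between calls to the robot, and variables do not carry over. Pictures are saved under pics/ and viewed, and the job is handed in when it is done.

Besides the shell and the picture viewer there is one more tool, called after ">>>" as name(argument=value, ...) on one line, values as JSON. apply_moves: Moves the arm, as the interface text tells. Its arguments: {"type":"object","properties":{"motion":{"type":"array","items":{"type":"array","items":{"type":"number"}}}},"required":["motion"]}

```bash
mkdir -p pics; ls; python3 - <<'E'
from workcell import *
import cv2
s=get_state();print(s)
for n in ["scene","side","wrist"]:
    print(n,camera_info(n)); cv2.imwrite(f"pics/{n}0.png",grab_frame(n))
E
```

```text
pics
{'clock': 0.0, 'q': array([ 1.02018482,  0.38386328,  0.04384743,  1.59960008, -0.01787844,
        1.16121909, -0.04989012]), 'qvel': array([ 0.00064189,  0.00097631, -0.00063508,  0.00090538,  0.00044347,
        0.00024635, -0.00164223]), 'effort': array([-6.73066716e-04, -4.33460248e+01,  1.02439441e+00, -2.49511671e+01,
        1.05514505e-02,  1.13077802e-02, -5.62264987e-06]), 'ee_pos': array([ 0.28394138, -0.58365573,  0.23785702]), 'tcp_rot': array([-6.41371703e-04,  8.47811752e-01, -5.30295592e-01, -1.18637774e-03]), 'contact_force': array([ 0.1209903 , -0.18974802, -0.83345326]), 'moment': array([0.00185067, 0.01174217, 0.00124984]), 'gripper_width': 0.08521334774636383}
scene {'mtx': array([[440.81467038,   0.        , 319.40041463],
       [  0.        , 440.81467038, 203.40771406],
       [  0.        ,   0.        ,   1.        ]]), 'k1': -0.12180098862514001, 'origin': array([0.09612453, 0.30574218, 0.67209344]), 'rotation': array([-0.25368733, -0.14286579,  0.45335962,  0.84243526])}
side {'mtx': array([[453.23694682,   0.        , 320.34979818],
       [  0.        , 453.23694682, 195.92540149],
       [  0.        ,   0.        ,   1.        ]]), 'k1': -0.03972154200804669, 'origin': array([0.52226404, 0.58788539, 0.53931171]), 'rotation': array([0.01085564, 0.0199543 , 0.57543873, 0.81752935])}
wrist {'mtx': array([[339.066754  ,   0.        , 315.24062753],
       [  0.        , 339.066754  , 208.03061137],
       [  0.        ,   0.        ,   1.        ]]), 'k1': -0.011632933240306802, 'origin': array([ 0.35577021, -0.54979113,  0.37294532]), 'rotation': array([ 0.83717295, -0.13409277,  0.085295  , -0.52334056])}
```

View pics/scene0.png

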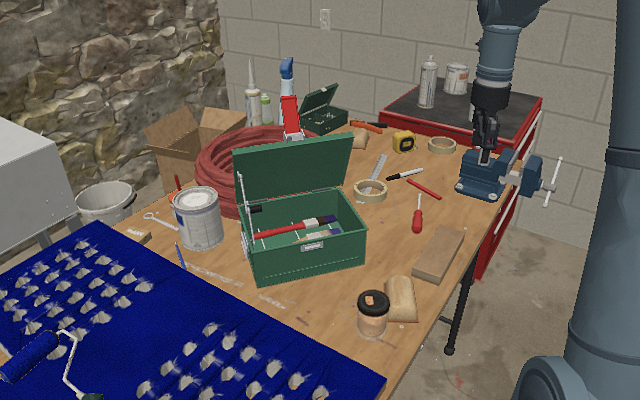

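View pics/side0.png

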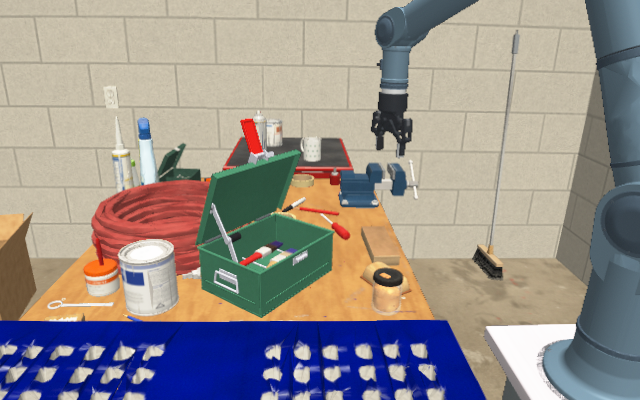

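View pics/wrist0.png

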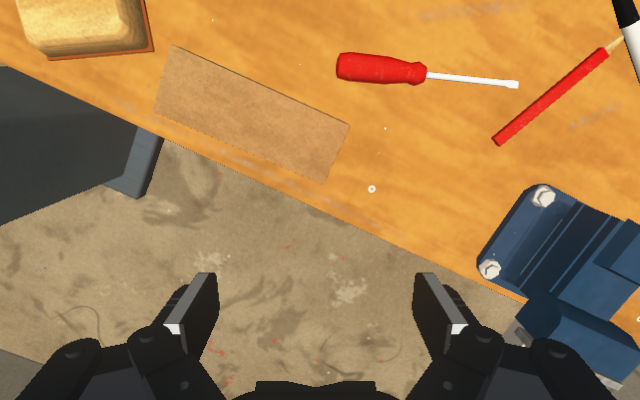

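The scene view shows the green box at about (300,220) with the lid open and the stay on its left side at (245,195). The side view shows it at about (265,240). The jar is at (373,310) and the sanding block at (400,298), both in front of the box. I'll zoom in next.

```bash
python3 - <<'E'
import cv2
a=cv2.imread("pics/scene0.png")[85:290,220:380];cv2.imwrite("pics/sc_z.png",cv2.resize(a,None,fx=2.9,fy=2.9,interpolation=2) if 0 else cv2.resize(a,(464,594),interpolation=2))
a=cv2.imread("pics/side0.png")[110:320,185:415];cv2.imwrite("pics/si_z.png",cv2.resize(a,(644,588),interpolation=2))
E
```

```text
(no output)
```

View pics/sc_z.png

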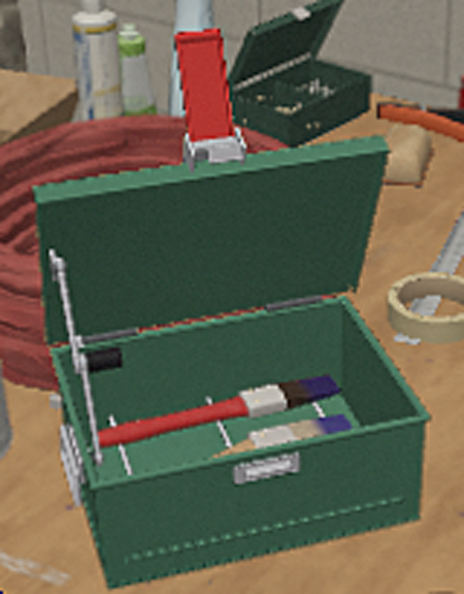

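View pics/si_z.png

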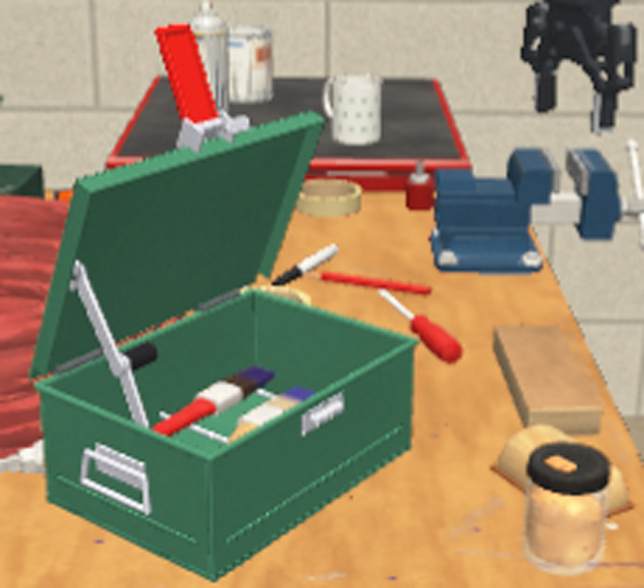

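```bash
cat > h.py <<'E'
import numpy as np, cv2
from scipy.spatial.transform import Rotation as R
def rot(q): return R.from_quat([q[1],q[2],q[3],q[0]])
def ray(ci,px):
    p=np.array(px,float).reshape(1,1,2)
    k=np.array([ci["k1"],0,0,0,0])
    u=cv2.undistortPoints(p,ci["mtx"],k)[0,0]
    d=rot(ci["rotation"]).apply([u[0],-u[1],-1]); return np.array(ci["origin"]),d
def onz(ci,px,z):
    o,d=ray(ci,px); return o+d*(z-o[2])/d[2]
def proj(ci,P):
    c=rot(ci["rotation"]).inv().apply(np.atleast_2d(P)-ci["origin"])
    pts=np.c_[c[:,0],-c[:,1],-c[:,2]]
    return cv2.projectPoints(pts,np.zeros(3),np.zeros(3),ci["mtx"],np.array([ci["k1"],0,0,0,0]))[0][:,0]
def tri(c1,p1,c2,p2):
    o1,d1=ray(c1,p1);o2,d2=ray(c2,p2)
    d1=d1/np.linalg.norm(d1);d2=d2/np.linalg.norm(d2)
    t=np.linalg.lstsq(np.c_[d1,-d2],o2-o1,rcond=None)[0]
    a=o1+t[0]*d1;b=o2+t[1]*d2;return (a+b)/2,np.linalg.norm(a-b)
E
python3 - <<'E'
from workcell import *
from h import *
C={n:camera_info(n) for n in("scene","side")}
obs=[("scene",(252.1,251.9),-90,125,105),("scene",(367.6,228.4),-90,-125,105),("scene",(257.9,287.1),-90,125,0),("scene",(364.1,263.6),-90,-125,0),("scene",(340,187.8),90,-125,105),("scene",(238.3,204),90,125,105),
("side",(261.1,273.6),-90,125,105),("side",(261.8,316.1),-90,125,0),("side",(333.2,232.1),-90,-125,105),("side",(198.6,245.7),90,125,105),("side",(276,214.3),90,-125,105),("side",(202.1,288.6),90,125,0),("side",(332.1,269.3),-90,-125,0)]
W=np.array([onz(C[c],p,z/1000) for c,p,x,y,z in obs]);B=np.array([[x,y,z] for *_,x,y,z in obs])/1000
for o,w in zip(obs,W): print(o,w.round(4))
a=B[:,:2]-B[:,:2].mean(0);b=W[:,:2]-W[:,:2].mean(0)
th=np.arctan2((a[:,0]*b[:,1]-a[:,1]*b[:,0]).sum(),(a*b).sum())
Rz=np.array([[np.cos(th),-np.sin(th)],[np.sin(th),np.cos(th)]])
t=W[:,:2].mean(0)-Rz@B[:,:2].mean(0)
print("yaw",th,"t",t); print(((B[:,:2]@Rz.T+t-W[:,:2])*1000).round(1))
k,e=tri(C["scene"],(220+105/2.9,85+359/2.9),C["side"],(185+142/2.8,110+356/2.8)); print("knob",k,e, "exp",Rz@[.007,.094]+t)
E
```

```text
('scene', (252.1, 251.9), -90, 125, 105) [ 0.5978 -0.187   0.105 ]
('scene', (367.6, 228.4), -90, -125, 105) [ 0.4409 -0.3844  0.105 ]
('scene', (257.9, 287.1), -90, 125, 0) [ 0.6007 -0.1938  0.    ]
('scene', (364.1, 263.6), -90, -125, 0) [ 0.4458 -0.3878  0.    ]
('scene', (340, 187.8), 90, -125, 105) [ 0.5796 -0.496   0.105 ]
('scene', (238.3, 204), 90, 125, 105) [ 0.7425 -0.3034  0.105 ]
('side', (261.1, 273.6), -90, 125, 105) [ 0.5958 -0.1815  0.105 ]
('side', (261.8, 316.1), -90, 125, 0) [ 0.5981 -0.1945  0.    ]
('side', (333.2, 232.1), -90, -125, 105) [ 0.4443 -0.375   0.105 ]
('side', (198.6, 245.7), 90, 125, 105) [ 0.7399 -0.3022  0.105 ]
('side', (276, 214.3), 90, -125, 105) [ 0.5827 -0.4841  0.105 ]
('side', (202.1, 288.6), 90, 125, 0) [ 0.7394 -0.3001  0.    ]
('side', (332.1, 269.3), -90, -125, 0) [ 0.443  -0.3879  0.    ]
yaw -0.6769376598984806 t [ 0.59097526 -0.3418561 ]
[[  1.3  -1. ]
 [  1.6   1.4]
 [ -1.6   5.8]
 [ -3.3   4.9]
 [  3.2   0.3]
 [ -3.1   2.6]
 [  3.4  -6.6]
 [  1.    6.4]
 [ -1.8  -7.9]
 [ -0.5   1.4]
 [  0.1 -11.6]
 [  0.1  -0.7]
 [ -0.5   5. ]]
knob [ 0.654939   -0.27153447  0.14052261] 0.0015520820126602541 exp [ 0.65531416 -0.27296847]
```

```bash
cat > kin.py <<'E'
import numpy as np
from h import *
from scipy.optimize import least_squares
DH=[(0,0,.267),(-90,0,0),(90,0,.293),(90,.0525,0),(90,.0775,.3425),(90,0,0),(-90,.076,.097)]
LO=np.array([-2.61,-.41,-1.48,0,-1.57,.05,-2.85]);HI=np.array([2.61,2.15,1.57,2.5,4.71,1.97,2.85])
def fk(q):
    T=np.eye(4)
    for (al,a,d),t in zip(DH,q):
        al=np.deg2rad(al);ca,sa,c,s=np.cos(al),np.sin(al),np.cos(t),np.sin(t)
        T=T@np.array([[c,-s,0,a],[s*ca,c*ca,-sa,-d*sa],[s*sa,c*sa,ca,d*ca],[0,0,0,1]])
    return T
E
python3 - <<'E'
from workcell import *
from kin import *
s=get_state();T=fk(s["q"]);print(T.round(4));print(s["ee_pos"],rot(s["tcp_rot"]).as_matrix().round(4))
print("az",np.arctan2(T[1,3],T[0,3]),np.arctan2(s["ee_pos"][1],s["ee_pos"][0]),np.hypot(*T[:2,3]),np.hypot(*s["ee_pos"][:2]))
C=camera_info("scene");S=camera_info("side")
print("jar",onz(C,(373,297),.08),onz(S,(388,275),.08)); print("block",onz(C,(401,290),.036),onz(S,(385,282),.036))
E
```

```text
[[ 0.4377  0.8987  0.0267  0.2893]
 [ 0.8975 -0.4385  0.0477  0.5114]
 [ 0.0546  0.0031 -0.9985  0.38  ]
 [ 0.      0.      0.      1.    ]]
[ 0.2840363  -0.58385752  0.2381677 ] [[ 4.375e-01 -8.992e-01 -1.000e-03]
 [-8.992e-01 -4.375e-01  1.800e-03]
 [-2.100e-03  1.000e-04 -1.000e+00]]
az 1.0559349766280588 -1.1180213135566046 0.5875567044771581 0.6492813161617341
jar [ 0.34431077 -0.23175502  0.08      ] [ 0.34217899 -0.21863806  0.08      ]
block [ 0.3240809  -0.31994496  0.036     ] [ 0.33698861 -0.26566935  0.036     ]
```

Knob triangulated within 1.5 mm of where the box fit puts it (box origin 0.591,-0.342, yaw -0.677). I'll move to a hover in front of the box and close the fingers on the way.

>>> apply_moves(motion=[[0, 0, 0, -0.01, -0.02, -0.01, 0], [0, 0, 0, -0.02, -0.03, -0.01, 0], [0, 0, 0, -0.02, -0.03, -0.01, 0], [0, 0, 0, -0.02, -0.03, -0.01, 0], [0, 0, 0, -0.02, -0.03, -0.01, 0], [0, 0, 0, -0.02, -0.03, -0.01, 0], [0, 0, 0, -0.02, -0.03, 0, 0], [0, 0, 0, -0.02, -0.03, 0, 0], [0, 0, 0, -0.02, -0.03, 0, 0], [0, 0, 0, -0.02, -0.03, 0, 0]])

```text
clock: 1.15
ee_pos: [0.4623, -0.2853, 0.299]
tcp_rot: [0.0, 0.848, -0.53, -0.0]
contact_force: [-0.0, -0.0, -1.0]
gripper_width: 0.0005
```

>>> apply_moves(motion=[[0, 0, 0.1, -0.015, -0.025, 0, 0], [0, 0, 0.1, -0.02, -0.03, 0, 0], [0, 0, 0.1, -0.015, -0.03, 0, 0], [0, 0, 0.1, 0, -0.02, 0, 0], [0, 0, 0, 0, 0, 0, 0]])

```text
clock: 1.65
ee_pos: [0.5466, -0.2052, 0.2988]
tcp_rot: [-0.001, 0.727, -0.686, -0.0]
contact_force: [-0.3, -0.5, -0.3]
gripper_width: 0.0004
```

```bash
cat > plan.py <<'E'
from workcell import *
from kin import *
TH=-0.677;O=np.array([.591,-.342,0])
RB=R.from_euler('z',TH)
def box2w(p): return RB.apply(np.array(p)/1000)+O
def w2box(p): return RB.inv().apply(np.array(p)-O)*1000
def st():
    s=get_state();T=rot(s["tcp_rot"])
    print("t",round(s["clock"],2),"q",s["q"].round(2),"box",w2box(s["ee_pos"]).round(1),"F",s["contact_force"].round(1),"Fbox",RB.inv().apply(s["contact_force"]).round(1),"w",round(s["gripper_width"],4))
    print("axes in box: x",RB.inv().apply(T.apply([1,0,0])).round(3),"y",RB.inv().apply(T.apply([0,1,0])).round(3),"z",RB.inv().apply(T.apply([0,0,1])).round(3))
    return s,T
def tilt_target(dn):  # dn: angle of tool z below horizontal (deg), y=-by, 
    a=np.deg2rad(dn);c,s_=np.cos(a),np.sin(a)
    z=np.array([c,0,-s_]);y=np.array([0,-1,0]);x=np.cross(y,z)
    return RB*R.from_matrix(np.c_[x,y,z])
def go(pbox,Rt):
    s,T=st()
    d=T.inv().apply(box2w(pbox)-s["ee_pos"]); rv=(T.inv()*Rt).as_rotvec()
    print("shift now-axes",d.round(4),"rotvec",rv.round(3),"shift target-axes",Rt.inv().apply(box2w(pbox)-s["ee_pos"]).round(4))
E
python3 - <<'E'
from plan import *
go((-100,92,200),tilt_target(36))
go((-100,92,200),tilt_target(90))
E
```

```text
t 1.65 q [ 0.47  0.22 -0.21  1.68  0.05  1.24 -1.26] box [-120.3   78.8  298.8] F [-0.3 -0.5 -0.3] Fbox [ 0.1 -0.6 -0.3] w 0.0004
axes in box: x [ 0.67  -0.742 -0.001] y [-0.742 -0.67  -0.001] z [-0.     0.002 -1.   ]
shift now-axes [ 0.004  -0.0238  0.0988] rotvec [ 0.392  0.886 -0.773] shift target-axes [-0.068  -0.0132  0.0745]
t 1.65 q [ 0.47  0.22 -0.21  1.68  0.05  1.24 -1.26] box [-120.3   78.8  298.8] F [-0.3 -0.5 -0.3] Fbox [ 0.1 -0.6 -0.3] w 0.0004
axes in box: x [ 0.67  -0.742 -0.001] y [-0.742 -0.67  -0.001] z [-0.     0.002 -1.   ]
shift now-axes [ 0.004  -0.0238  0.0988] rotvec [-0.001  0.001 -0.836] shift target-axes [ 0.0203 -0.0132  0.0988]
```

>>> apply_moves(motion=[[0, 0, -0.14, 0, 0, 0, 0], [0, 0, -0.14, 0, 0, 0, 0], [0, 0, -0.14, 0, 0, 0, 0], [0, 0, -0.14, 0, 0, 0, 0], [0, 0, -0.14, 0, 0, 0, 0], [0, 0, -0.136, 0, 0, 0, 0], [0, 0.1, 0, 0, 0, 0, 0], [0, 0.1, 0, 0, 0, 0, 0], [0, 0.1, 0, 0, 0, 0, 0], [0, 0.1, 0, 0, 0, 0, 0]])

```text
clock: 2.65
ee_pos: [0.5431, -0.2094, 0.2995]
tcp_rot: [0.068, 0.923, -0.328, 0.189]
contact_force: [-0.6, 0.7, 0.2]
gripper_width: -0.0
```

```bash
python3 - <<'E'
from plan import *
go((-80,92,205),tilt_target(36))
E
```

```text
t 2.65 q [ 0.51  0.01 -0.32  1.97  0.26  0.82 -0.63] box [-120.4   73.3  299.5] F [-0.6  0.7  0.2] Fbox [-0.9  0.2  0.2] w -0.0
axes in box: x [ 0.92  -0.005  0.393] y [-0.006 -1.     0.001] z [ 0.393 -0.003 -0.92 ]
shift now-axes [-1.000e-04 -1.900e-02  1.027e-01] rotvec [ 0.004  0.539 -0.004] shift target-axes [-0.0527 -0.0187  0.0882]
```

>>> apply_moves(motion=[[0, 0, 0, 0, -0.009, 0.02, 0], [0, 0, 0, 0, -0.01, 0.03, 0], [0, 0, 0, 0, 0, 0.03, 0], [0, 0.1, 0, 0, 0, 0, 0], [0, 0.1, 0, 0, 0, 0, 0], [0, 0.1, 0, 0, 0, 0, 0], [0, 0.1, 0, 0, 0, 0, 0], [0, 0, 0, 0, 0, 0, 0]])

```text
clock: 3.45
ee_pos: [0.5762, -0.2158, 0.2227]
tcp_rot: [0.127, 0.878, -0.312, 0.339]
contact_force: [-0.4, 0.6, 0.1]
gripper_width: -0.0005
```

```bash
python3 - <<'E'
from plan import *
go((-37,92,174),tilt_target(36))
cv2.imwrite("pics/s1.png",grab_frame("scene")[60:320,180:520]);cv2.imwrite("pics/d1.png",grab_frame("side")[60:320,150:490]);
E
```

```text
t 3.45 q [ 0.32  0.09 -0.23  2.2   1.14  0.46 -1.55] box [-90.6  89.1 222.7] F [-0.4  0.6  0.1] Fbox [-0.7  0.3  0.1] w -0.0005
axes in box: x [0.738 0.001 0.675] y [-0.01  -1.     0.012] z [ 0.675 -0.016 -0.738]
shift now-axes [ 0.0067 -0.004   0.0721] rotvec [0.016 0.201 0.002] shift target-axes [-0.0079 -0.0029  0.072 ]
```

View pics/s1.png

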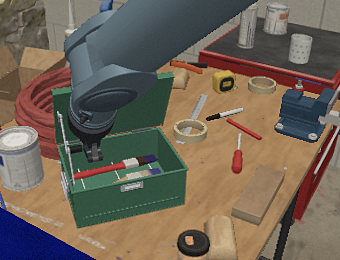

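View pics/d1.png

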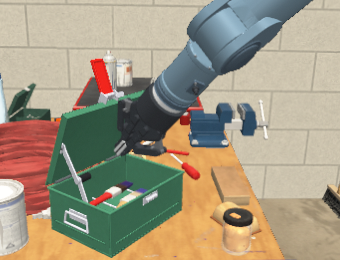

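The gripper is tilted about 48° below horizontal, in front of the lid, with the knob ahead of it. The jar and block are clear. Advancing to a standoff.

>>> apply_moves(motion=[[0, 0, 0, 0.006, 0, 0.025, 0], [0, 0, 0, 0.006, 0, 0.025, 0], [0, 0, 0, 0.006, 0, 0.02, 0], [0, 0, 0, 0, 0, 0.01, 0], [0, 0, 0, 0, 0, 0, 0]])

```text
clock: 4.05
ee_pos: [0.6317, -0.2614, 0.1784]
tcp_rot: [0.127, 0.877, -0.315, 0.341]
contact_force: [-0.0, 0.6, -0.3]
gripper_width: 0.0001
```

```bash
python3 - <<'E'
from plan import *
st()
for n,(c,r) in {"scene":(130,220),"side":(170,180)}.items():
    a=grab_frame(n)[c:c+130,r:r+130]; cv2.imwrite(f"pics/{n}2.png",cv2.resize(a,(520,520),interpolation=2))
cv2.imwrite("pics/w2.png",grab_frame("wrist"))
E
```

```text
t 4.05 q [ 0.33  0.27 -0.17  2.1   1.35  0.4  -1.7 ] box [-18.8  88.3 178.4] F [-0.   0.6 -0.3] Fbox [-0.4  0.4 -0.3] w 0.0001
axes in box: x [ 0.736 -0.006  0.677] y [-0.016 -1.     0.008] z [ 0.677 -0.016 -0.736]
```

View pics/scene2.png

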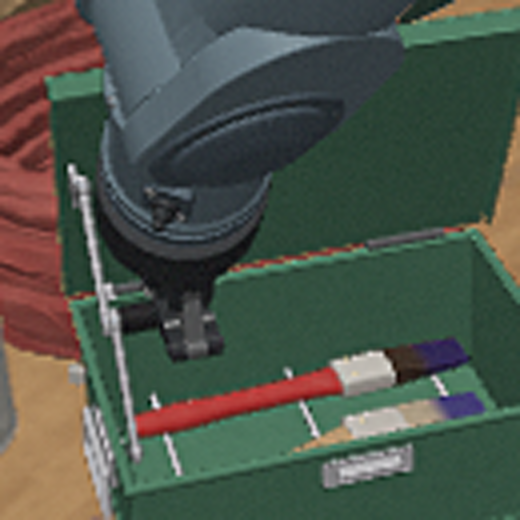

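View pics/side2.png

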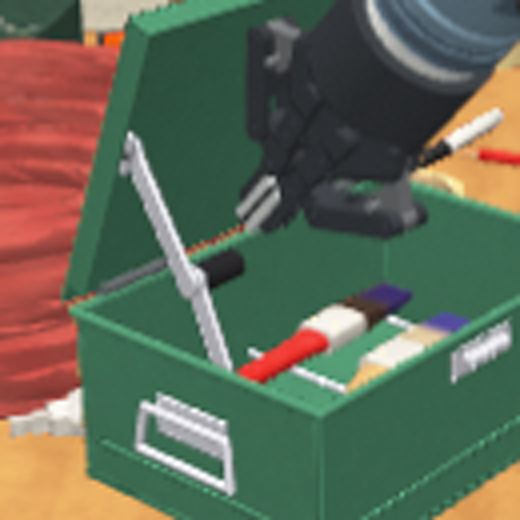

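View pics/w2.png

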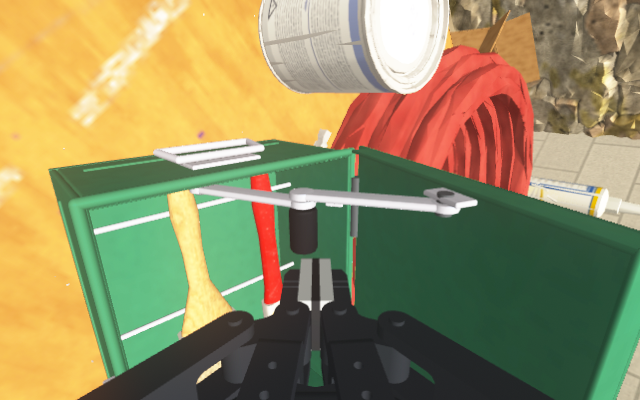

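```bash
python3 - <<'E'
from plan import *
s,T=st()
for n in("scene","side","wrist"):
    C=camera_info(n); tip=s["ee_pos"]+T.apply([0,0,.008])
    p=proj(C,np.array([s["ee_pos"],tip,box2w((7,94,142)),box2w((7,81,142)),box2w((7,107,142))]))
    off={"scene":(220,130,4),"side":(180,170,4),"wrist":(0,0,1)}[n]
    print(n,((p-off[:2])*off[2]).round(0).tolist())
E
```

```text
t 4.2 q [ 0.33  0.27 -0.17  2.1   1.35  0.4  -1.7 ] box [-20.1  89.9 179.6] F [-0.2 -0.1 -1. ] Fbox [-0.1 -0.2 -1. ] w 0.0
axes in box: x [ 0.735 -0.005  0.678] y [-0.013 -1.     0.006] z [ 0.678 -0.013 -0.735]
scene [[157.0, 279.0], [156.0, 283.0], [146.0, 313.0], [170.0, 309.0], [123.0, 317.0]]
side [[262.0, 207.0], [255.0, 215.0], [222.0, 263.0], [240.0, 255.0], [203.0, 272.0]]
wrist [[315.0, 281.0], [315.0, 272.0], [305.0, 232.0], [306.0, 253.0], [305.0, 211.0]]
```

Tip projections agree with the side and wrist views to a few mm. The knuckles stick out towards the lid, so I'll tilt a little flatter first.

>>> apply_moves(motion=[[0, 0.05, 0, 0, 0, 0, 0], [0, 0.05, 0, 0, 0, 0, 0], [0, 0.05, 0, 0, 0, 0, 0], [0, 0.05, 0, 0, 0, 0, 0], [0, 0, 0, 0, 0, 0, 0]])

```text
clock: 4.7
ee_pos: [0.6301, -0.2574, 0.1776]
tcp_rot: [0.156, 0.84, -0.298, 0.426]
contact_force: [-0.1, 0.4, -0.4]
gripper_width: -0.0
```

```bash
python3 - <<'E'
from plan import *
go((-6,91,151),tilt_target(36))
E
```

```text
t 4.7 q [ 0.28  0.3  -0.17  2.21  1.99  0.54 -2.36] box [-22.5  90.4 177.6] F [-0.1  0.4 -0.4] Fbox [-0.3  0.2 -0.4] w -0.0
axes in box: x [0.588 0.001 0.809] y [-0.01  -1.     0.008] z [ 0.809 -0.013 -0.588]
shift now-axes [-0.0118 -0.001   0.029 ] rotvec [0.013 0.    0.001] shift target-axes [-0.0118 -0.0006  0.029 ]
```

>>> apply_moves(motion=[[0, 0, 0, -0.006, 0, 0.008, 0], [0, 0, 0, -0.006, 0, 0.008, 0], [0, 0, 0, 0, 0, 0.004, 0], [0, 0, 0, 0, 0, 0.003, 0], [0, 0, 0, 0, 0, 0.003, 0], [0, 0, 0, 0, 0, 0.003, 0], [0, 0, 0, 0, 0, 0.002, 0]])

```text
clock: 5.4
ee_pos: [0.6461, -0.2709, 0.1529]
tcp_rot: [0.157, 0.838, -0.299, 0.429]
contact_force: [-6.3, 3.2, 7.0]
gripper_width: -0.0001
```

>>> apply_moves(motion=[[0, 0, 0, 0, 0, 0.003, 0], [0, 0, 0, 0, 0, 0.003, 0]])

```text
clock: 5.6
ee_pos: [0.6504, -0.2744, 0.1507]
tcp_rot: [0.158, 0.837, -0.299, 0.43]
contact_force: [-4.2, 1.7, 8.0]
gripper_width: 0.0001
```

>>> apply_moves(motion=[[0, 0, 0, 0, 0, 0.003, 0], [0, 0, 0, 0, 0, 0.003, 0]])

```text
clock: 5.8
ee_pos: [0.6547, -0.2778, 0.148]
tcp_rot: [0.158, 0.837, -0.299, 0.431]
contact_force: [-4.6, 3.3, 10.2]
gripper_width: -0.0001
```

```bash
python3 - <<'E'
from plan import *
st()
for n,(c,r) in {"scene":(130,220),"side":(170,180)}.items():
    a=grab_frame(n)[c:c+130,r:r+130]; cv2.imwrite(f"pics/{n}3.png",cv2.resize(a,(520,520),interpolation=2))
E
```

```text
t 5.8 q [ 0.31  0.4  -0.17  2.15  2.11  0.56 -2.46] box [  9.5  90.  148. ] F [-4.6  3.3 10.2] Fbox [-5.7 -0.4 10.2] w -0.0001
axes in box: x [ 0.579 -0.002  0.815] y [-0.013 -1.     0.007] z [ 0.815 -0.014 -0.579]
```

View pics/side3.png

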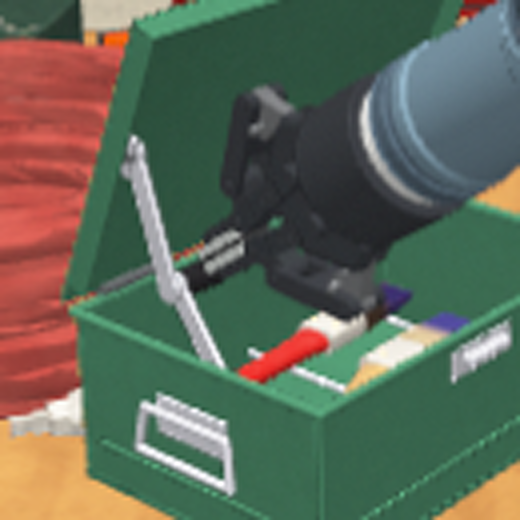

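The knee is bent: it moved from about (195,280) to (172,290) in the side crop. The force on the tool is mostly upward, so the tip is riding on the knob's upper side. I'll continue with more downward push.

>>> apply_moves(motion=[[0, 0, 0, -0.002, 0, 0.003, 0], [0, 0, 0, -0.002, 0, 0.003, 0], [0, 0, 0, -0.002, 0, 0.003, 0]])

```text
clock: 6.2
ee_pos: [0.6588, -0.2806, 0.1394]
tcp_rot: [0.158, 0.836, -0.299, 0.432]
contact_force: [-3.7, 3.5, 10.2]
gripper_width: -0.0
```

>>> apply_moves(motion=[[0, 0, 0, -0.002, 0, 0.003, 0], [0, 0, 0, -0.002, 0, 0.003, 0], [0, 0, 0, -0.002, 0, 0.003, 0]])

```text
clock: 6.5
ee_pos: [0.6616, -0.2828, 0.1289]
tcp_rot: [0.158, 0.836, -0.299, 0.432]
contact_force: [-3.8, 1.7, 11.3]
gripper_width: -0.0002
```

```bash
python3 - <<'E'
from plan import *
st()
for n,(c,r) in {"scene":(130,220),"side":(170,180)}.items():
    a=grab_frame(n)[c:c+130,r:r+130]; cv2.imwrite(f"pics/{n}4.png",cv2.resize(a,(520,520),interpolation=2))
E
```

```text
t 6.5 q [ 0.32  0.45 -0.17  2.14  2.17  0.59 -2.51] box [ 17.9  90.4 128.9] F [-3.8  1.7 11.3] Fbox [-4.  -1.  11.3] w -0.0002
axes in box: x [ 0.577 -0.002  0.817] y [-0.013 -1.     0.006] z [ 0.817 -0.014 -0.577]
```

View pics/side4.png

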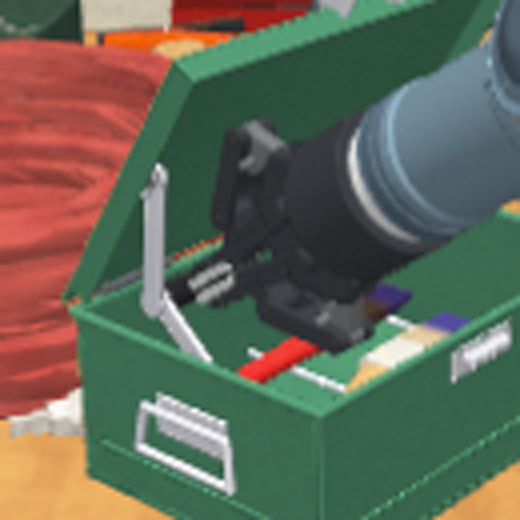

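View pics/scene4.png

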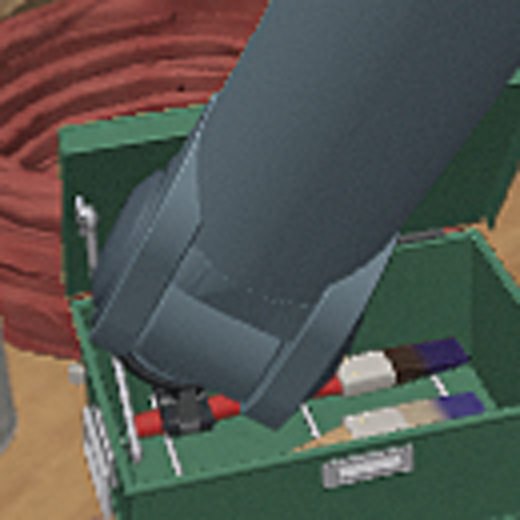

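```bash
cat >> plan.py <<'E'
def onY(ci,px,yb):
    o,d=ray(ci,px); ob=w2box(o);db=RB.inv().apply(d); t=(yb-ob[1])/db[1]; return ob+t*db
E
python3 - <<'E'
from plan import *
S=camera_info("side")
def f(z): return onY(S,(180+z[0]/4,170+z[1]/4),115)
def ang(a,b): return np.arctan2(b[2]-a[2],b[0]-a[0])
for nm,k,u,c in [("start",(190,288),(132,142),None),("now",(153,303),(157,176),None)]:
    K=f(k);U=f(u);L=np.array([-20,112,74.])
    print(nm,K.round(1),U.round(1),"fold",ang(K,U)-ang(L,K),np.linalg.norm((K-L)[[0,2]]),np.linalg.norm((U-K)[[0,2]]))
for nm,c in [("start",(140,15)),("now",(180,72))]:
    P=onY(S,(180+c[0]/4,170+c[1]/4),130);print(nm,P.round(1),np.arctan2(P[2]-108,92-P[0]),np.hypot(P[2]-108,92-P[0]))
E
```

```text
start [  8.5 115.  135.2] [ 46.4 115.  205.9] fold -0.055614652164207135 67.55388541874515 80.16861850072772
now [ 38.  115.  117.7] [ 28.7 115.  191.8] fold 1.0485754849113564 72.58622366238484 74.62794066854276
start [ 16.5 130.  282.8] 1.1633180404752388 190.42726907170342
now [ -9.8 130.  259.7] 0.9796710264964251 182.66953507444143
```

The fold is about 1.05 rad and the lid is still about 0.98 rad open, so step 1 is met. Retracting along the tool axis.

>>> apply_moves(motion=[[0, 0, 0, 0, 0, -0.01, 0], [0, 0, 0, 0, 0, -0.02, 0], [0, 0, 0, 0, 0, -0.03, 0], [0, 0, 0, 0, 0, -0.03, 0], [0, 0, 0, 0, 0, -0.03, 0], [0, 0, 0, 0, 0, -0.02, 0], [0, -0.1, 0, 0, 0, -0.02, 0], [0, -0.1, 0, 0, 0, -0.01, 0], [0, -0.1, 0, 0, 0, 0, 0], [0, -0.1, 0, 0, 0, 0, 0]])

```text
clock: 7.6
ee_pos: [0.5543, -0.2045, 0.2157]
tcp_rot: [0.125, 0.888, -0.322, 0.304]
contact_force: [-1.2, -0.4, 0.0]
gripper_width: -0.0001
```

```bash
python3 - <<'E'
from plan import *
go((-120,90,330),tilt_target(90))
E
```

```text
t 7.6 q [ 0.27  0.06 -0.19  2.21  0.95  0.5  -1.39] box [-114.8   84.2  215.7] F [-1.2 -0.4  0. ] Fbox [-0.7 -1.   0. ] w -0.0001
axes in box: x [ 0.784 -0.007  0.62 ] y [-0.029 -0.999  0.026] z [ 0.62  -0.038 -0.784]
shift now-axes [ 0.0668 -0.0027 -0.0931] rotvec [ 0.034 -0.669 -0.019] shift target-axes [-0.0052 -0.0058 -0.1143]
```

>>> apply_moves(motion=[[0.01, -0.11, 0, 0, 0, 0, 0], [0.01, -0.11, 0, 0, 0, 0, 0], [0.01, -0.11, 0, 0, 0, 0, 0], [0, -0.11, 0, 0, 0, 0, 0], [0, -0.11, 0, 0, 0, 0, 0], [0, -0.11, 0, 0, 0, 0, 0], [0, 0, 0, 0, 0, -0.03, 0], [0, 0, 0, 0, 0.03, -0.03, 0], [0, 0, 0, 0, 0.03, -0.03, 0], [0, 0, 0, 0, 0.03, -0.02, 0]])

```text
clock: 8.6
ee_pos: [0.4918, -0.2714, 0.3279]
tcp_rot: [0.015, 0.939, -0.342, 0.027]
contact_force: [-0.3, -0.2, -0.5]
gripper_width: -0.0002
```

>>> apply_moves(motion=[[0, 0, 0, 0, 0.03, 0, 0], [0, 0, 0, 0, 0.03, 0, 0], [0, 0, 0, 0, 0.02, 0, 0], [0, 0, 0, 0, 0, 0, 0]])

```text
clock: 9.0
ee_pos: [0.437, -0.3355, 0.3264]
tcp_rot: [0.016, 0.938, -0.346, 0.026]
contact_force: [-0.3, -1.0, -0.2]
gripper_width: -0.0001
```

```bash
python3 - <<'E'
from plan import *
go((40,-85,325),tilt_target(90))
cv2.imwrite("pics/s5.png",grab_frame("scene"));cv2.imwrite("pics/d5.png",grab_frame("side"))
E
```

```text
t 9.0 q [ 0.66  0.1  -0.1   1.77  0.03  1.22 -0.15] box [-124.1  -91.4  326.4] F [-0.3 -1.  -0.2] Fbox [ 0.4 -1.  -0.2] w -0.0001
axes in box: x [ 0.998 -0.029  0.059] y [-0.03  -0.999  0.012] z [ 0.059 -0.014 -0.998]
shift now-axes [ 0.1635 -0.0113  0.011 ] rotvec [ 0.013 -0.059 -0.03 ] shift target-axes [ 0.1641 -0.0064  0.0014]
```

View pics/s5.png

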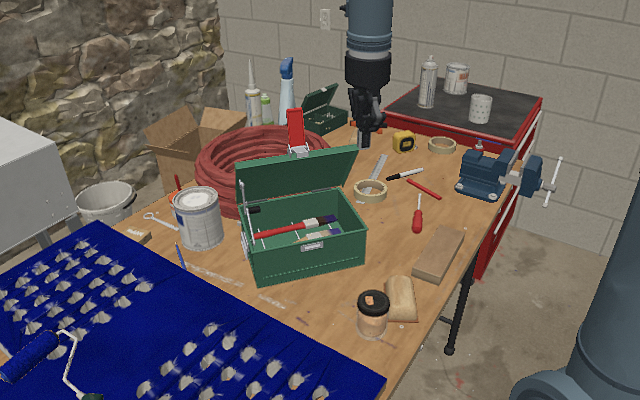

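View pics/d5.png

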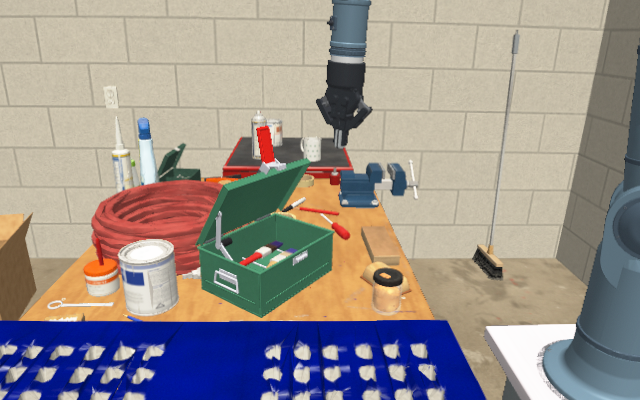

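The lid stays where it was left, the stay is folded at its knee, and the jar and block are unmoved. Crossing over the lid edge on the -y side next, then descending behind it.

>>> apply_moves(motion=[[0, -0.06, -0.03, 0.02, -0.003, 0, 0], [0, 0, 0, 0.03, -0.003, 0, 0], [0, 0, 0, 0.03, 0, 0, 0], [0, 0, 0, 0.03, 0, 0, 0], [0, 0, 0, 0.03, 0, 0, 0], [0, 0, 0, 0.02, 0, 0, 0], [0, 0, 0, 0, 0, 0.02, 0], [0, 0, 0, 0, 0, 0.02, 0], [0, 0, 0, 0, 0, 0.015, 0], [0, 0, 0, 0, 0, 0, 0]])

```text
clock: 10.1
ee_pos: [0.5685, -0.425, 0.2686]
tcp_rot: [0.004, 0.945, -0.327, -0.005]
contact_force: [-0.6, 0.7, -0.8]
gripper_width: 0.0002
```

```bash
python3 - <<'E'
from plan import *
go((30,-85,262),tilt_target(90))
for n in("scene","side"):
    a=grab_frame(n); cv2.imwrite(f"pics/{n}6.png",cv2.resize(a[90:290,190:390],(600,600),interpolation=2))
E
```

```text
t 10.1 q [ 0.64  0.48 -0.08  1.39  0.05  1.28 -0.12] box [ 34.5 -78.8 268.6] F [-0.6  0.7 -0.8] Fbox [-0.9  0.1 -0.8] w 0.0002
axes in box: x [ 1.     0.01  -0.008] y [ 0.01  -1.     0.011] z [-0.008 -0.011 -1.   ]
shift now-axes [-0.0045  0.006   0.0067] rotvec [0.011 0.008 0.01 ] shift target-axes [-0.0045  0.0062  0.0066]
```

View pics/scene6.png

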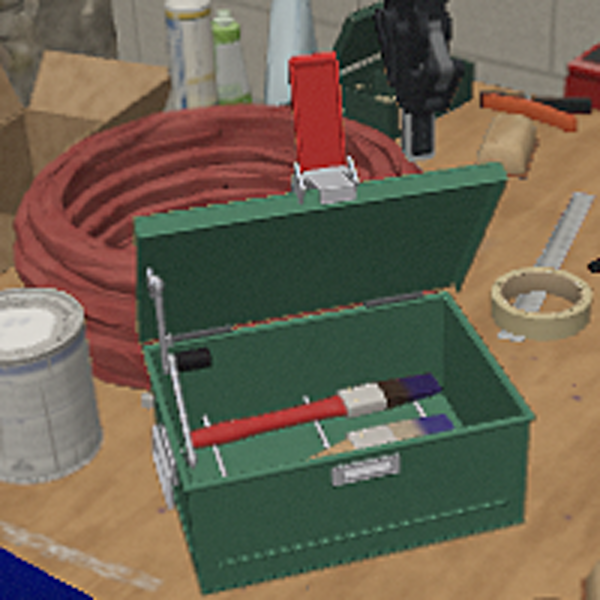

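View pics/side6.png

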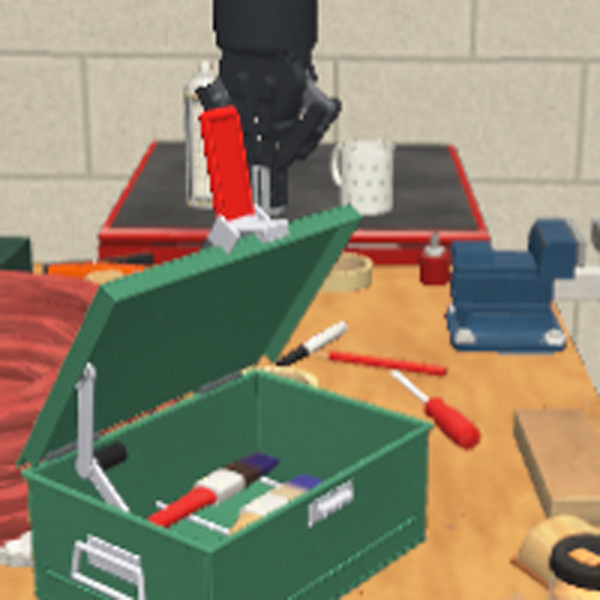

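```bash
python3 - <<'E'
from plan import *
for n,p,y in(("scene",(190+503/3,90+166/3),-130),("side",(190+110/3,90+283/3),130),("side",(190+362/3,90+207/3),-130),("scene",(190+137/3,90+220/3),130)):
    P=onY(camera_info(n),p,y);print(P.round(1),np.arctan2(P[2]-108,92-P[0]).round(3),np.hypot(P[2]-108,92-P[0]).round(1))
E
```

```text
[  -8.8 -130.   264.9] 0.999 186.5
[-15.  130.  268.1] 0.982 192.6
[ -15.3 -130.   264.4] 0.97 189.7
[-33.8 130.  278.7] 0.936 212.1
```

The lid is at about 0.985 rad, the same from both cameras. Moving along the lid normal until contact.

>>> apply_moves(motion=[[0, 0, 0, -0.004, 0.002, 0.003, 0], [0, 0, 0, -0.005, 0.002, 0.003, 0], [0, 0, 0, -0.003, 0, 0.002, 0], [0, 0, 0, -0.003, 0, 0.002, 0]])

```text
clock: 10.6
ee_pos: [0.554, -0.4222, 0.263]
tcp_rot: [0.005, 0.944, -0.329, -0.002]
contact_force: [0.1, -0.6, -0.9]
gripper_width: 0.0001
```

>>> apply_moves(motion=[[0, 0, 0, -0.003, 0, 0.002, 0], [0, 0, 0, -0.003, 0, 0.002, 0], [0, 0, 0, -0.003, 0, 0.002, 0]])

```text
clock: 10.9
ee_pos: [0.5479, -0.4168, 0.2571]
tcp_rot: [0.006, 0.944, -0.329, -0.001]
contact_force: [1.8, -2.3, 2.8]
gripper_width: 0.0001
```

```bash
python3 - <<'E'
from plan import *
st()
E
```

```text
t 10.9 q [ 0.65  0.44 -0.08  1.47  0.05  1.23 -0.12] box [ 13.3 -85.3 257.1] F [ 1.8 -2.3  2.8] Fbox [ 2.8 -0.7  2.8] w 0.0001
axes in box: x [1.    0.007 0.002] y [ 0.007 -1.     0.012] z [ 0.002 -0.012 -1.   ]
```

>>> apply_moves(motion=[[0, 0, 0, -0.005, 0, 0.004, 0], [0, 0, 0, -0.005, 0, 0.004, 0], [0, 0, 0, -0.006, 0, 0.005, 0], [0, 0, 0, -0.006, 0, 0.006, 0], [0, 0, 0, -0.006, 0, 0.006, 0], [0, 0, 0, -0.006, 0, 0.006, 0]])

```text
clock: 11.5
ee_pos: [0.5195, -0.3947, 0.2244]
tcp_rot: [0.005, 0.944, -0.329, -0.003]
contact_force: [0.9, -0.3, 2.0]
gripper_width: -0.0001
```

```bash
python3 - <<'E'
from plan import *
st()
for n in("scene","side"):
    a=grab_frame(n); cv2.imwrite(f"pics/{n}7.png",cv2.resize(a[90:290,190:390],(600,600),interpolation=2))
E
```

```text
t 11.5 q [ 0.65  0.4  -0.09  1.6   0.05  1.14 -0.12] box [-22.7 -85.9 224.4] F [ 0.9 -0.3  2. ] Fbox [0.9 0.3 2. ] w -0.0001
axes in box: x [ 1.     0.007 -0.003] y [ 0.007 -1.     0.012] z [-0.003 -0.012 -1.   ]
```

View pics/scene7.png

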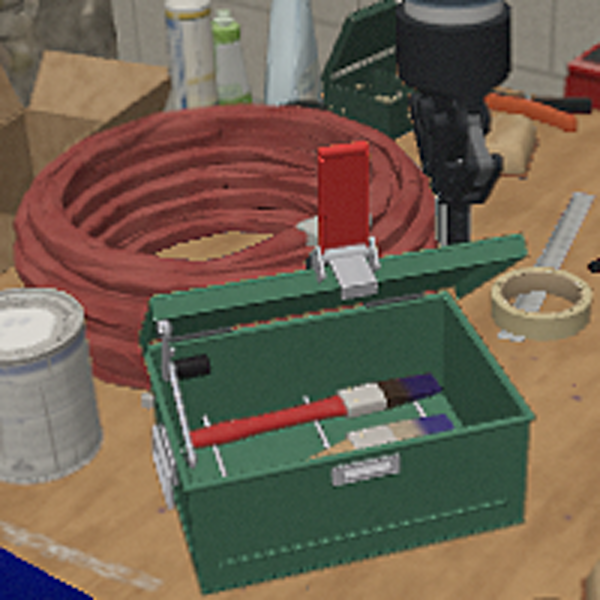

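View pics/side7.png

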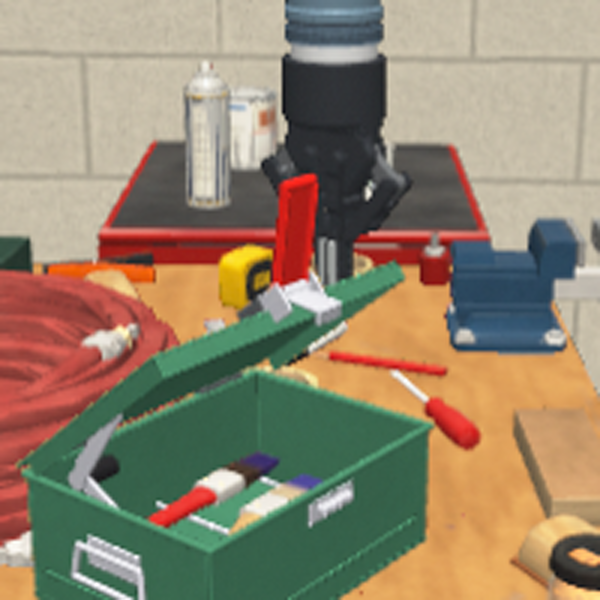

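```bash
cat > lidang.py <<'E'
from plan import *
def la(n,z,y):
    P=onY(camera_info(n),(190+z[0]/3,90+z[1]/3),y);print(P.round(1),np.arctan2(P[2]-108,92-P[0]).round(3),np.hypot(P[2]-108,92-P[0]).round(1))
E
python3 - <<'E'
from lidang import *
la("scene",(525,238),-130);la("side",(165,358),130);la("side",(403,265),-130)
E
```

```text
[ -53.4 -130.   230.3] 0.699 190.0
[-61.9 130.  229. ] 0.667 195.8
[ -55.7 -130.   225.5] 0.672 188.7
```

The lid is now at about 0.68 rad from both views, and the tip is still on its face with a light force. Continuing along the arc.

>>> apply_moves(motion=[[0, 0, 0, -0.004, 0, 0.006, 0], [0, 0, 0, -0.004, 0, 0.006, 0], [0, 0, 0, -0.004, 0, 0.006, 0], [0, 0, 0, -0.004, 0, 0.008, 0], [0, 0, 0, -0.004, 0, 0.007, 0], [0, 0, 0, -0.004, 0, 0.008, 0]])

```text
clock: 12.2
ee_pos: [0.5009, -0.3807, 0.1838]
tcp_rot: [0.005, 0.944, -0.329, -0.003]
contact_force: [0.3, 0.2, 1.8]
gripper_width: -0.0001
```

>>> apply_moves(motion=[[0, 0, 0, -0.003, 0, 0.008, 0], [0, 0, 0, -0.003, 0, 0.008, 0], [0, 0, 0, -0.002, 0, 0.008, 0], [0, 0, 0, -0.002, 0, 0.006, 0], [0, 0, 0, -0.001, 0, 0.006, 0]])

```text
clock: 12.7
ee_pos: [0.4922, -0.3744, 0.148]
tcp_rot: [0.005, 0.944, -0.329, -0.003]
contact_force: [0.8, 0.4, 1.2]
gripper_width: 0.0005
```

```bash
python3 - <<'E'
from plan import *
st()
for n in("scene","side"):
    a=grab_frame(n); cv2.imwrite(f"pics/{n}8.png",cv2.resize(a[90:290,190:390],(600,600),interpolation=2))
E
```

```text
t 12.7 q [ 0.65  0.42 -0.09  1.75  0.06  0.98 -0.14] box [-56.7 -87.2 148. ] F [0.8 0.4 1.2] Fbox [0.4 0.8 1.2] w 0.0005
axes in box: x [ 1.     0.007 -0.001] y [ 0.007 -1.     0.012] z [-0.001 -0.012 -1.   ]
```

View pics/scene8.png

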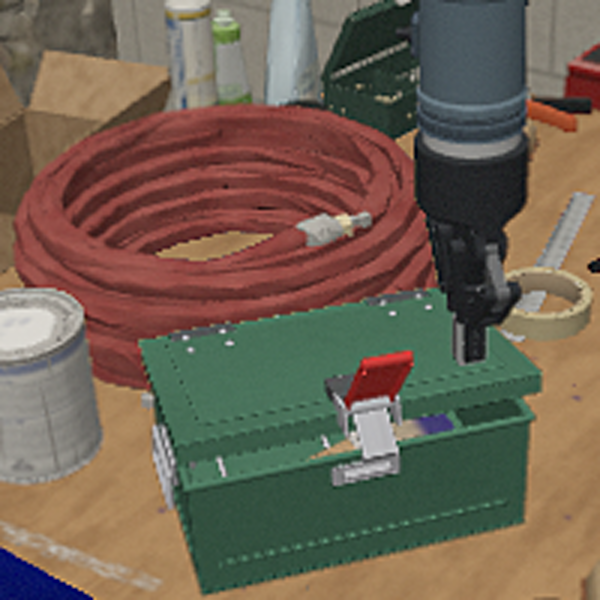

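View pics/side8.png

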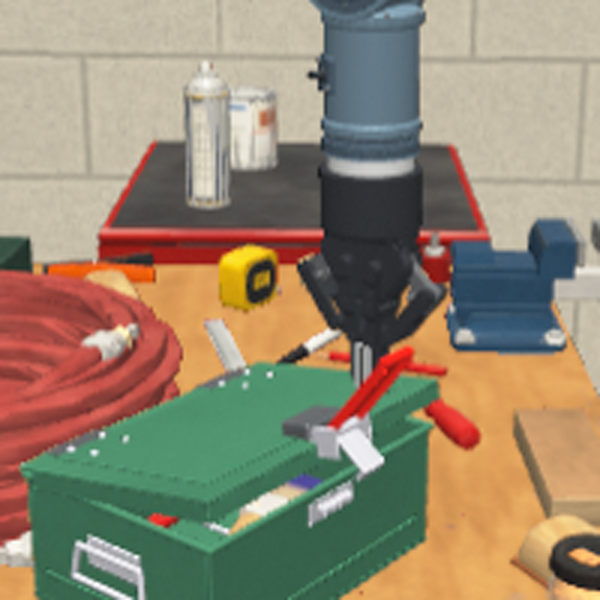

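The lid is nearly down. Finishing slowly until the force builds.

>>> apply_moves(motion=[[0, 0, 0, -0.001, 0, 0.005, 0], [0, 0, 0, -0.001, 0, 0.005, 0], [0, 0, 0, 0, 0, 0.004, 0], [0, 0, 0, 0, 0, 0.004, 0], [0, 0, 0, 0, 0, 0.003, 0], [0, 0, 0, 0, 0, 0.002, 0], [0, 0, 0, 0, 0, 0.002, 0]])

```text
clock: 13.5
ee_pos: [0.4906, -0.3735, 0.1235]
tcp_rot: [0.005, 0.944, -0.329, -0.002]
contact_force: [-0.4, 0.3, 1.5]
gripper_width: 0.0002
```

>>> apply_moves(motion=[[0, 0, 0, 0, 0, 0.002, 0], [0, 0, 0, 0, 0, 0.001, 0]])

```text
clock: 13.7
ee_pos: [0.4906, -0.3736, 0.1205]
tcp_rot: [0.005, 0.944, -0.329, -0.002]
contact_force: [0.5, 1.3, 0.6]
gripper_width: 0.0002
```

>>> apply_moves(motion=[[0, 0, 0, 0, 0, 0.001, 0], [0, 0, 0, 0, 0, 0.001, 0], [0, 0, 0, 0, 0, 0, 0]])

```text
clock: 14.0
ee_pos: [0.4907, -0.3736, 0.1202]
tcp_rot: [0.005, 0.944, -0.329, -0.002]
contact_force: [-1.6, 1.8, 6.5]
gripper_width: 0.0001
```

>>> apply_moves(motion=[[0, 0, 0, 0, 0, 0.001, 0], [0, 0, 0, 0, 0, 0.001, 0], [0, 0, 0, 0, 0, 0, 0]])

```text
clock: 14.3
ee_pos: [0.4907, -0.3737, 0.12]
tcp_rot: [0.005, 0.944, -0.329, -0.003]
contact_force: [-5.2, 3.9, 14.4]
gripper_width: 0.0001
```

```bash
python3 - <<'E'
from plan import *
st()
for n in("scene","side"):
    a=grab_frame(n); cv2.imwrite(f"pics/{n}9.png",cv2.resize(a[90:290,190:390],(600,600),interpolation=2))
E
```

```text
t 14.3 q [ 0.65  0.45 -0.09  1.77  0.06  0.92 -0.14] box [-58.3 -87.5 120. ] F [-5.2  3.9 14.4] Fbox [-6.5 -0.2 14.4] w 0.0001
axes in box: x [ 1.     0.007 -0.001] y [ 0.007 -1.     0.012] z [-0.001 -0.012 -1.   ]
```

View pics/scene9.png

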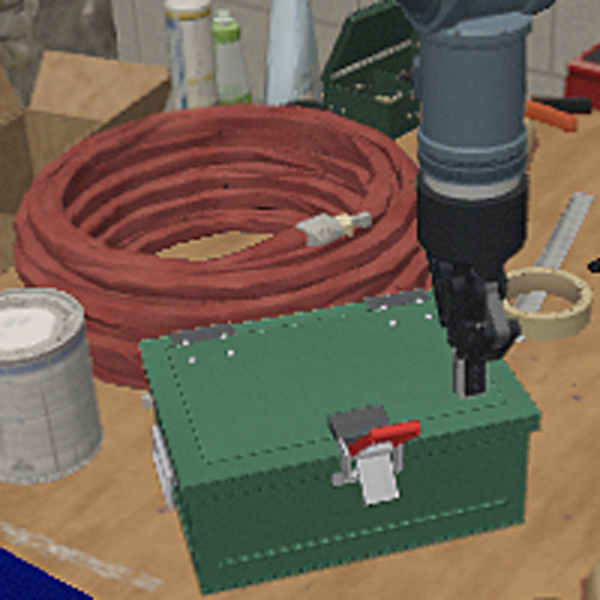

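View pics/side9.png

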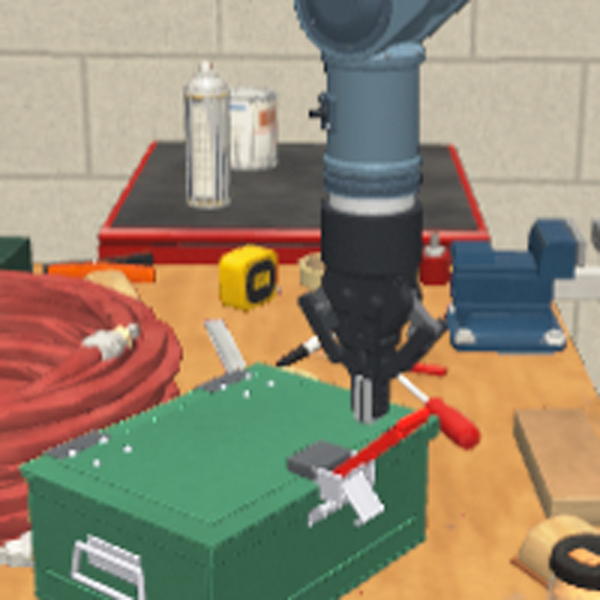

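The lid is shut against its stop with 14 N pressing. Lifting off and moving above the lever pad.

>>> apply_moves(motion=[[0, 0, 0, 0, 0, -0.02, 0], [0, 0, 0, 0, 0, -0.03, 0], [0, 0, 0, 0, 0, -0.03, 0], [0, 0, 0, -0.02, -0.02, -0.02, 0], [0, 0, 0, -0.03, -0.03, 0, 0], [0, 0, 0, -0.03, -0.03, 0, 0], [0, 0, 0, -0.01, -0.008, 0, 0], [0, 0, 0, 0, 0, 0, 0]])

```text
clock: 15.2
ee_pos: [0.4757, -0.2451, 0.2158]
tcp_rot: [0.005, 0.945, -0.326, -0.002]
contact_force: [0.3, -0.5, 0.5]
gripper_width: 0.0004
```

```bash
python3 - <<'E'
from plan import *
go((-148,0,180),tilt_target(90))
for n in("scene","side"):
    a=grab_frame(n); cv2.imwrite(f"pics/{n}10.png",cv2.resize(a[90:290,190:390],(600,600),interpolation=2))
E
```

```text
t 15.2 q [ 0.54  0.2  -0.16  1.89  0.05  1.06 -0.31] box [-150.6    3.3  215.8] F [ 0.3 -0.5  0.5] Fbox [ 0.5 -0.2  0.5] w 0.0004
axes in box: x [ 1.     0.012 -0.001] y [ 0.012 -1.     0.011] z [-0.001 -0.011 -1.   ]
shift now-axes [0.0026 0.0029 0.0359] rotvec [0.011 0.001 0.012] shift target-axes [0.0026 0.0033 0.0358]
```

View pics/scene10.png

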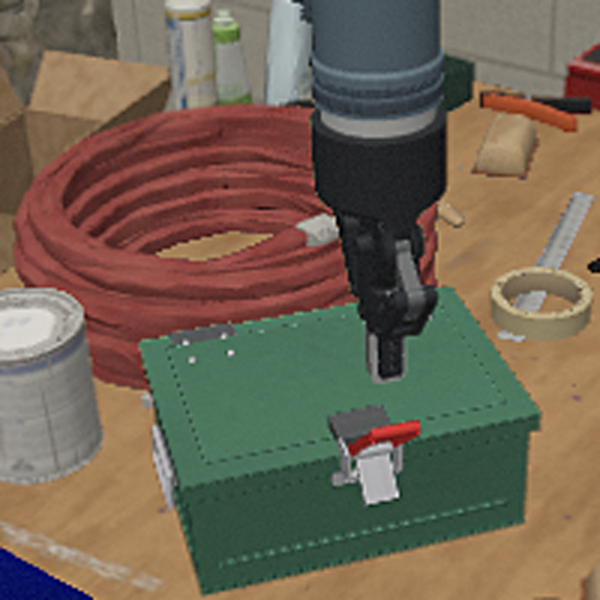

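View pics/side10.png

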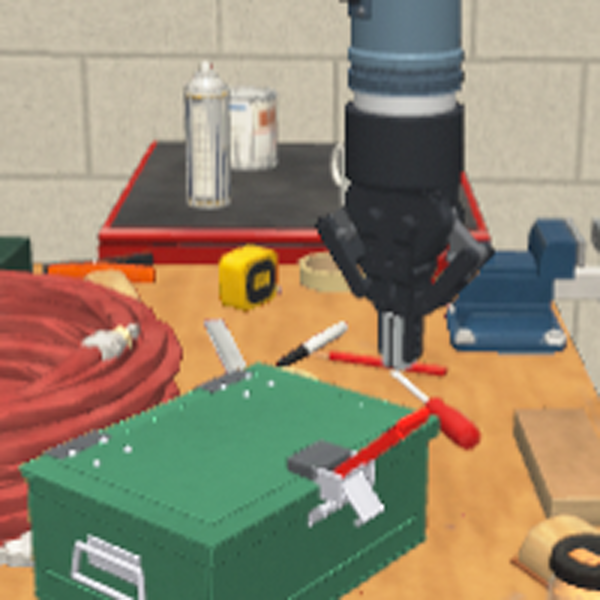

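```bash
python3 - <<'E'
from plan import *
print(onY(camera_info("side"),(190+430/3,90+403/3),0),onY(camera_info("scene"),(190+395/3,90+433/3),0))
for n in("side","scene"):
    print(n,((proj(camera_info(n),np.array([box2w(p) for p in [(-164,16,174),(-164,-16,174),(-104,16,118),(-104,-16,118),(-139,0,151)]]))-[190,90])*3).round(0).tolist())
E
```

```text
[-173.19896295    0.          185.59169442] [-164.54790415    0.          172.73235384]
side [[404.0, 423.0], [432.0, 408.0], [332.0, 475.0], [360.0, 459.0], [387.0, 437.0]]
scene [[370.0, 436.0], [419.0, 426.0], [346.0, 450.0], [391.0, 441.0], [383.0, 437.0]]
```

The projected lever corners land on the visible red lever, so the model pose is right. Pressing down.

>>> apply_moves(motion=[[0, 0, 0, 0.002, 0.003, 0.015, 0], [0, 0, 0, 0, 0, 0.015, 0], [0, 0, 0, 0, 0, 0.01, 0], [0, 0, 0, 0, 0, 0.004, 0], [0, 0, 0, 0, 0, 0.004, 0], [0, 0, 0, 0, 0, 0.004, 0], [0, 0, 0, 0, 0, 0.004, 0]])

```text
clock: 16.0
ee_pos: [0.4764, -0.2534, 0.1612]
tcp_rot: [0.006, 0.944, -0.329, -0.0]
contact_force: [-0.3, -0.2, 5.2]
gripper_width: -0.0001
```

>>> apply_moves(motion=[[0, 0, 0, 0, 0, 0.004, 0], [0, 0, 0, 0, 0, 0.004, 0], [0, 0, 0, 0, 0, 0.004, 0], [0, 0, 0, 0, 0, 0.004, 0], [0, 0, 0, 0, 0, 0.004, 0]])

```text
clock: 16.5
ee_pos: [0.4739, -0.2519, 0.1387]
tcp_rot: [0.005, 0.944, -0.329, -0.003]
contact_force: [0.4, -0.6, 0.3]
gripper_width: 0.0004
```

>>> apply_moves(motion=[[0, 0, 0, 0, 0, 0.003, 0], [0, 0, 0, 0, 0, 0.003, 0], [0, 0, 0, 0, 0, 0.002, 0], [0, 0, 0, 0, 0, 0.002, 0]])

```text
clock: 16.9
ee_pos: [0.4744, -0.2522, 0.1295]
tcp_rot: [0.005, 0.944, -0.329, -0.002]
contact_force: [-0.1, 1.3, 3.7]
gripper_width: -0.0
```

```bash
python3 - <<'E'
from plan import *
st()
for n in("scene","side"):
    a=grab_frame(n); cv2.imwrite(f"pics/{n}11.png",cv2.resize(a[90:290,190:390],(600,600),interpolation=2))
E
```

```text
t 16.9 q [ 0.54  0.31 -0.15  1.95  0.07  0.89 -0.32] box [-147.1   -3.1  129.5] F [-0.1  1.3  3.7] Fbox [-0.9  0.9  3.7] w -0.0
axes in box: x [ 1.     0.007 -0.001] y [ 0.007 -1.     0.012] z [-0.001 -0.012 -1.   ]
```

View pics/side11.png

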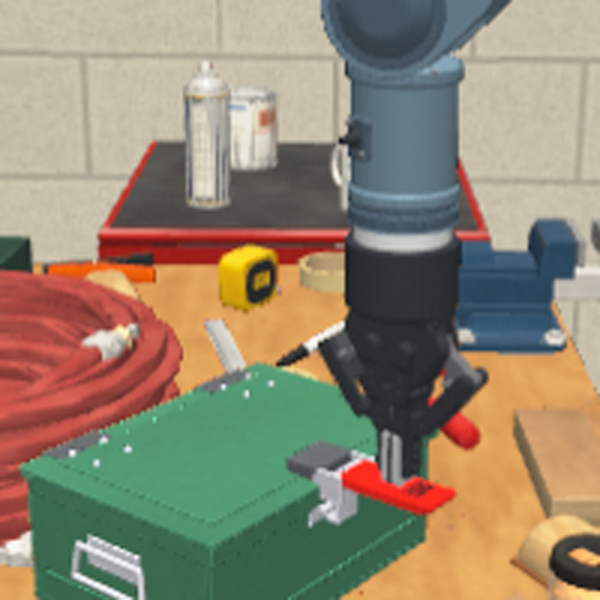

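The lever looks level. A last small press to make sure it has clicked, then retreat.

>>> apply_moves(motion=[[0, 0, 0, 0, 0, 0.001, 0], [0, 0, 0, 0, 0, 0.001, 0], [0, 0, 0, 0, 0, 0, 0], [0, 0, 0, 0, 0, 0, 0]])

```text
clock: 17.4
ee_pos: [0.4747, -0.2524, 0.1293]
tcp_rot: [0.005, 0.944, -0.329, -0.002]
contact_force: [-2.4, 1.1, 7.3]
gripper_width: -0.0002
```

>>> apply_moves(motion=[[0, 0, 0, 0, 0, -0.01, 0], [0, 0, 0, 0, 0, -0.03, 0], [0, 0, 0, 0, 0, -0.03, 0], [0, 0, 0, 0, 0, -0.03, 0], [0, 0, 0, 0, 0.03, -0.03, 0], [0, 0, 0, 0, 0.03, 0, 0], [0, 0, 0, 0, 0.03, 0, 0], [0, 0, 0, 0, 0.03, 0, 0], [0, 0, 0, 0, 0, 0, 0], [0, 0, 0, 0, 0, 0, 0]])

```text
clock: 18.4
ee_pos: [0.4006, -0.3457, 0.2594]
tcp_rot: [0.005, 0.944, -0.33, -0.002]
contact_force: [0.6, 0.8, -0.9]
gripper_width: -0.0002
```

```bash
python3 - <<'E'
from plan import *
st()
for n in("scene","side"):
    a=grab_frame(n); cv2.imwrite(f"pics/{n}12.png",cv2.resize(a[130:330,210:450],(720,600),interpolation=2))
C=camera_info("scene");
print(((proj(C,[box2w(p) for p in[(-186,16,121),(-186,-16,121)]])-[210,130])*3).round().tolist(),((proj(camera_info("side"),[box2w(p) for p in[(-186,16,121),(-186,-16,121)]])-[210,130])*3).round().tolist())
E
```

```text
t 18.4 q [ 0.69  0.14 -0.07  1.86  0.02  1.14 -0.06] box [-146.1 -122.2  259.4] F [ 0.6  0.8 -0.9] Fbox [ 0.   1.  -0.9] w -0.0002
axes in box: x [ 1.     0.005 -0.   ] y [ 0.005 -1.     0.011] z [-0.    -0.011 -1.   ]
[[322.0, 403.0], [370.0, 393.0]] [[369.0, 385.0], [396.0, 368.0]]
```

View pics/scene12.png

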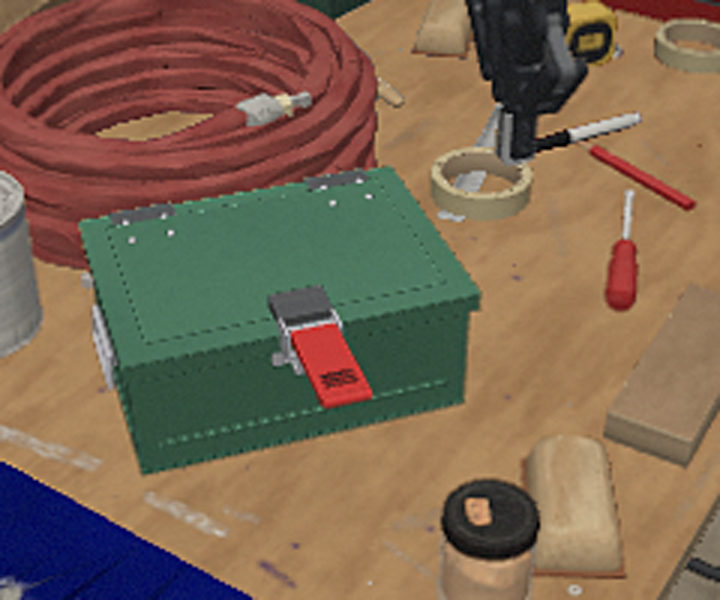

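View pics/side12.png

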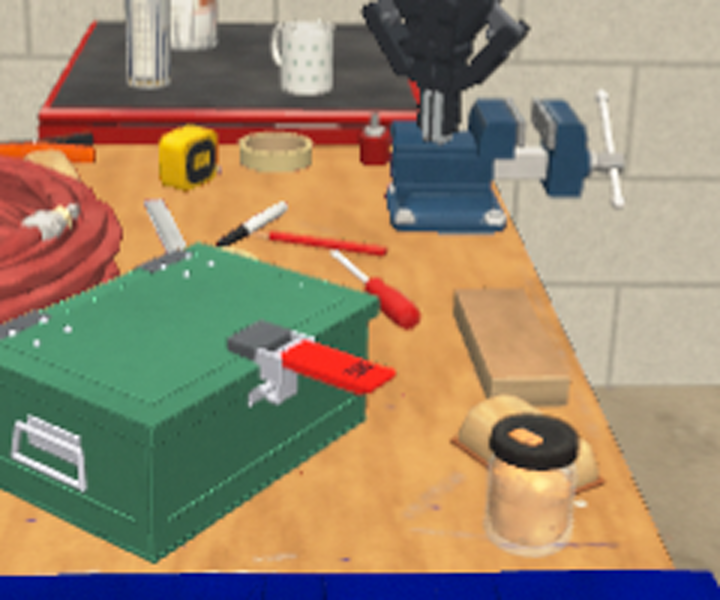

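The lever stays level with the arm clear. Its tip is at about (322,403)–(370,395) in the scene crop and (365,392)–(396,372) in the side crop, matching the projected pressed-home corners. The lid is shut, and the jar and block are where they were. Handing in.

```bash
python3 - <<'E'
from workcell import *
print(hand_in())
E
```

```text
the job is handed in; nothing more can be done
None
```

The brush box is shut and latched, and I handed it in at about 18.5 s of the 58 s allowed. The hand-in gives no verdict, so these are my own checks.

- **Stay:** I pushed the black knob back and down through the locked knee. Camera rays put the fold at about 1.05 rad with the lid still about 0.98 rad open. The same fold estimate read -0.06 at the start against the stated -0.14, so it is good to about 0.1 rad.
- **Lid:** I lowered it along its arc by pressing near the front edge, then pressed it onto its stop at about 14 N.
- **Lever:** I pressed the red lever down. It stays level with the arm withdrawn, and its tip matches the projected pressed-home position within a few pixels in both cameras.
- **Forces:** the highest reading at the end of any move was about 16 N on the tool. I have no readings between moves.
- **Jar and sanding block:** they look to be in the same places in the pictures.
- **At hand-in:** the robot was clear of everything, with only sensor noise on the force reading.

I could not see the folded stay inside the shut box, so its final fold is inferred from the lid being down. While I pushed the knob, the fingertip rode up onto its upper side, so I finished that push with more downward motion.

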